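Clear the spent lamps from a spectrometer's lamp carousel

TASK

Clear the lamp carousel: turn its hub to bring each six-sided lamp plug to the gap in the clear guard, pull it up out of its sprung socket there, and put all of them inside the returns tray. Leave the round reference lamp plugged in and the bottle, vial and tip box where they are, and finish with the carousel clicked in so that its blank station, the one with the bare steel peg, is at the gap.

Things in the scene. Friction and masses are not known exactly. Their poses are not given: they have to be found in the camera images.
- lamp1: six-sided lamp plug, at first (if present) in any socket: white ceramic hexagon 30 mm across flats (flats face +-y and every 60 degrees), 40 mm tall, over a brass stem 22 mm long (bulb tip 14 mm), 60 g. Origin: centre of the body's underside, z from stem to top; seated, 84 mm above the bench. A sprung ball in the socket holds the bulb: straight up takes 5 to 22 N at first; clear after 22 mm.
- lamp2: six-sided lamp plug, at first (if present) in any socket: white ceramic hexagon 30 mm across flats (flats face +-y and every 60 degrees), 40 mm tall, over a brass stem 22 mm long (bulb tip 14 mm), 60 g. Origin: centre of the body's underside, z from stem to top; seated, 84 mm above the bench. A sprung ball in the socket holds the bulb: straight up takes 5 to 22 N at first; clear after 22 mm.
- lamp3: six-sided lamp plug, at first (if present) in any socket: white ceramic hexagon 30 mm across flats (flats face +-y and every 60 degrees), 40 mm tall, over a brass stem 22 mm long (bulb tip 14 mm), 60 g. Origin: centre of the body's underside, z from stem to top; seated, 84 mm above the bench. A sprung ball in the socket holds the bulb: straight up takes 5 to 22 N at first; clear after 22 mm.
- lamp4: six-sided lamp plug, at first (if present) in any socket: white ceramic hexagon 30 mm across flats (flats face +-y and every 60 degrees), 40 mm tall, over a brass stem 22 mm long (bulb tip 14 mm), 60 g. Origin: centre of the body's underside, z from stem to top; seated, 84 mm above the bench. A sprung ball in the socket holds the bulb: straight up takes 5 to 22 N at first; clear after 22 mm.
- reference: round reference lamp plug, white ceramic: round flange 35 mm across and 12 mm tall, on it a slim round column 20 mm across, 40 mm tall in all; same stem and origin as the six-sided lamps, in any one socket. It stays there.
- carousel (a joint): carousel angle (rad), counterclockwise from above, endless; 0 at the start, with the blank station opposite the gap. Disc of 140 mm radius, 6 stations every 60 degrees at 110 mm from the axis: blank = 0, then 1 to 5 counterclockwise. A sprung detent every 60 degrees puts a station at the gap; let go between two, it swings to the nearer. Turning over takes about 0.3 N m.
- hub (a point): centre of the black bar grip on the carousel's hub, on the axis, 168 mm above the bench. Bar 56 mm long, 14 mm thick, 36 mm tall. Frame turns with the carousel: x along the bar (blank station towards -x), y across it, z up. No guard within 30 mm of the axis.
- blank (a point): blank station of the carousel: a point 110 mm from the axis, 84 mm above the bench, over a bare steel peg 10 mm thick whose top is at 88 mm; no socket
- gap (a point): fixed point of the dock in the guard's gap, 110 mm from the axis, 84 mm above the bench: where the origin of a lamp seated at the gap lies. Axes: -x from the axis out through the gap, y across the gap, z up.
- dock: fixed beige housing 320 x 320 x 46 mm; origin: centre of its underside, on the carousel axis; axes as gap. A clear guard plate at 130 to 134 mm covers it on four corner posts, except the gap: 132 mm wide (y -66 to 66), from x = 30 mm out past the -x edge. Lamp tops (124 mm) pass under the plate.
- tray: loose grey open returns tray, 220 (x) x 170 (y) x 45 mm tall, walls and floor 5 mm, 0.6 kg. Origin: centre of its underside, z up.
- bottle: bystander: glass bottle with red cap, 72 mm diameter, 160 mm tall; origin at centre of underside
- vial: bystander: small black-capped vial, 26 mm diameter, 45 mm tall; origin at centre of underside
- tipbox: bystander: pipette tip box, 120 x 85 x 74 mm tall; origin at centre of underside

How it is judged:
By the outcome, as a careful person would: the job done as asked, in the order asked, and still so for the second after the job is handed in, with the robot touching nothing.
Of lamp1, lamp2, lamp3, lamp4 only 3 to 4 are there at a start; the rules pass over those that are not, and their reading is None.
At some moment in a run one of tray may be knocked a few centimetres aside while the robot is not near it.
Once in a run the grip may slacken for a moment while it holds something.
It also fails if it takes over 210 s, if anything falls off the work surface, if the arm or the gripper's body presses on something with over 40 N, if the wrist force passes 120 N, or if a joint passes its speed limit or range.

ROBOT

A 6-joint arm with a two-finger parallel gripper is mounted at the origin on the work surface. World frame = base frame: x ahead of the robot, y to its left, z up, the work surface at z = 0. Lengths are in mm, angles in rad, forces in N, time in s.
With the tool pointing down it reaches from about 275 to 825 mm from the base axis. Payload 5.2 kg.
Tool frame: the origin (TCP) lies on the centre line of the jaws, within the pads' length; the fingertips stand tcp_to_tips ahead of it and the grasp point (between the pads) is the TCP (tcp_to_tips is the distance from the TCP to the fingertips, in mm); z points along the fingers, y is the line along which they close (so a half turn about z gives the same grasp; the last joint's range is limited). The gripper opens to 93 mm and grips with 3 to 60 N. Pads are 15 mm wide; open, the fingers measure 128 mm over their backs; the gripper's body (75 mm by 188 mm) begins 65 mm behind the grasp point.
Start: joints at [-1.366, 0.259, 1.535, -0, 1.348, -0.203], TCP at [218.146, -504.894, 237.653] pointing down, gripper open.
Joint ranges: [-3.14, 3.14], [-0.91, 2.08], [0.19, 2.58], [-1.22, 4.36], [0.22, 2.71], [-3.12, 3.12]. Speed limits (rad/s): [2.57, 2.57, 3.14, 3.14, 3.14, 3.14].

INTERFACE

Orientations are given as a rotation vector (axis times angle).
In Python, from station import * gives the robot as it stands.
- The arm moves only by the tool carry_out, never from a script. Its argument "increments" is a list that holds one entry, the list of rows, each a list of 7 numbers: the shift along the tool's x, y, z in mm, then the turn, a rotation vector about the tool's x, y, z in rad, then the closure, from 0 (fully open) to 1 (shut). In form: [[[x, y, z, wx, wy, wz, jaw], ...]]. A call has 1 to 12 rows; each row is the pose to reach, as a shift and turn from the pose commanded when the call began, along the tool's axes at that moment; what a row does not reach only later rows make up. A row lasts 1/8 s, in which the tool goes at most 62.5 mm and 10.7 degrees, less where a joint would pass 70% of its speed; a pose out of reach is approached as far as the arm can. A call with a gripper value outside its range is refused whole. The fingers move at their own pace and stop on an object; "grip_force" is the grip in N (left out, the last holds). Time passes only in rows, so rows that repeat a pose let the fingers close. It gives the time, the measured TCP pose, the force, the opening and the grip force at its end, in the units of the state.
- state(): the state, without advancing time (a new reading comes with each control period).
- grab_frame(name): name is "scene" or "top"; returns (picture, depth): 384x512x3 uint8, red, green, blue; 384x512 float32, mm along the optical axis (not along the pixel's ray), 0 where there is no reading.
- camera_params(name): a dict with "K" (3x3 intrinsics, pixels), "R" (3x3) and "t" (3): a world point X has camera coordinates R X + t. Camera axes: x right, y down, z forward; pixel columns grow to the right and rows downward; lengths in mm; the calibration is good to about 2 mm. A picture is of the moment at which its call begins. camera_params takes no time and is no camera call.
- sign_off(): hands the job in; it is judged then, once.
The state is a dict: "clock": time; "qpos": joint angles; "dq": joint speeds; "tau": joint torques, N m; "ee_pos": TCP position; "tool_rot": TCP orientation; "wrist_force": force on the tool from outside, world axes, zero at the start; "moment": the same for the moment, N m; "gripper_width": finger opening in mm; "finger_force": force on a finger pad.
Only numpy, scipy, OpenCV 4.12 (cv2) and the standard library are available. Lean on these libraries where they do the work, as an engineer would, in place of code of your own. Each camera call takes 0.05 s, during which the arm holds its last target. There are 200 camera calls.

## Working session

There is one attempt and no reset: what is moved stays moved. The work goes in short steps, Python scripts to look and compute and a tool call to move; the robot and the scene stay as the last step left them, time stands still between calls to the robot, and variables do not carry over. Pictures are saved under pics/ and viewed, at most 14 in all, crops included, and the job is handed in when it is done.

Besides the shell and the picture viewer there is one more tool, called after ">>>" by a JSON object that holds its "method" and its "body". carry_out: Moves the arm, as the interface text tells. Its arguments: {"type":"object","properties":{"increments":{"type":"array","items":{"type":"array","items":{"type":"array","items":{"type":"number"}}}},"grip_force":{"type":"number"}},"required":["increments"]}

```bash
ls; mkdir -p pics; python3 - <<'E'
from station import *
import cv2
s=state();print({k:s[k] for k in s})
for n in("scene","top"):
    p,d=grab_frame(n);cv2.imwrite(f"pics/{n}0.png",p[:,:,::-1]);import numpy as np;np.save(f"pics/{n}0.npy",d)
    print(n,camera_params(n))
E
```

```text
pics
{'clock': 0.0, 'qpos': array([-1.36578192e+00,  2.59340785e-01,  1.53605740e+00, -3.84044225e-05,
        1.34799745e+00, -2.02777700e-01]), 'dq': array([-0.00136132, -0.00086748, -0.00013816,  0.0010736 , -0.00077687,
       -0.00138171]), 'tau': array([-3.69678273e-04, -4.37307394e+01, -2.84002894e+01,  7.20402435e-02,
        4.11072944e-02, -1.60593718e-04]), 'ee_pos': array([ 218.03658635, -504.38582129,  236.82917568]), 'tool_rot': array([-3.07474662e+00, -6.35777204e-01,  6.19541330e-05]), 'wrist_force': array([-0.6062353 , -0.34724424, -0.64152969]), 'moment': array([-0.03694545,  0.01077362,  0.01471912]), 'finger_force': 0.0, 'gripper_width': 93.34489216377634}
scene {'K': array([[352.89863007,   0.        , 256.56742235],
       [  0.        , 352.89863007, 196.76266335],
       [  0.        ,   0.        ,   1.        ]]), 'R': array([[-0.65932747,  0.75165543, -0.01736086],
       [ 0.61029946,  0.52156332, -0.59624346],
       [-0.43911485, -0.40371502, -0.80261593]]), 't': array([ 362.16117352, -267.89060418, 1436.9995846 ])}
top {'K': array([[400.02262686,   0.        , 255.85546586],
       [  0.        , 400.02262686, 192.89746021],
       [  0.        ,   0.        ,   1.        ]]), 'R': array([[ 0.02537643, -0.99967495, -0.00245458],
       [-0.98913694, -0.02475315, -0.14489787],
       [ 0.14479002,  0.00610491, -0.98944357]]), 't': array([ -14.46866643,  552.76647188, 1416.12147255])}
```

View pics/top0.png

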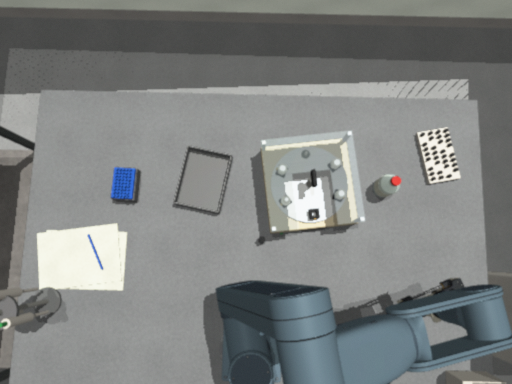

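View pics/scene0.png

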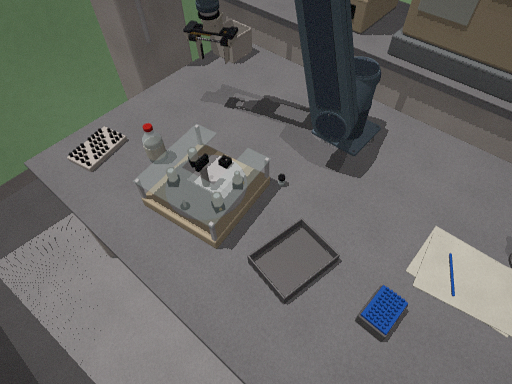

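```bash
cat > h.py <<'E'
from station import *
import numpy as np, cv2
from scipy.spatial.transform import Rotation as Rn
def at_z(n,u,v,z):
    c=camera_params(n);K,R,t=c["K"],c["R"],c["t"]
    r=R.T@np.linalg.inv(K)@[u,v,1];o=-R.T@t
    return o+r*(z-o[2])/r[2]
def proj(n,X):
    c=camera_params(n);p=c["K"]@(c["R"]@np.asarray(X,float)+c["t"]);return p[:2]/p[2]
def crop(n,x0,y0,w,h,s,f,p=None):
    if p is None:p,_=grab_frame(n)
    cv2.imwrite(f,cv2.resize(p[y0:y0+h,x0:x0+w,::-1],None,fx=s,fy=s,interpolation=cv2.INTER_CUBIC))
E
python3 - <<'E'
from h import *
a=cv2.imread("pics/top0.png")[:,:,::-1]
b=cv2.imread("pics/scene0.png")[:,:,::-1]
crop("top",250,120,125,125,4.8,"pics/c1.png",a)
crop("scene",130,110,170,135,4.4,"pics/c2.png",b)
E
```

```text
(no output)
```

View pics/c1.png

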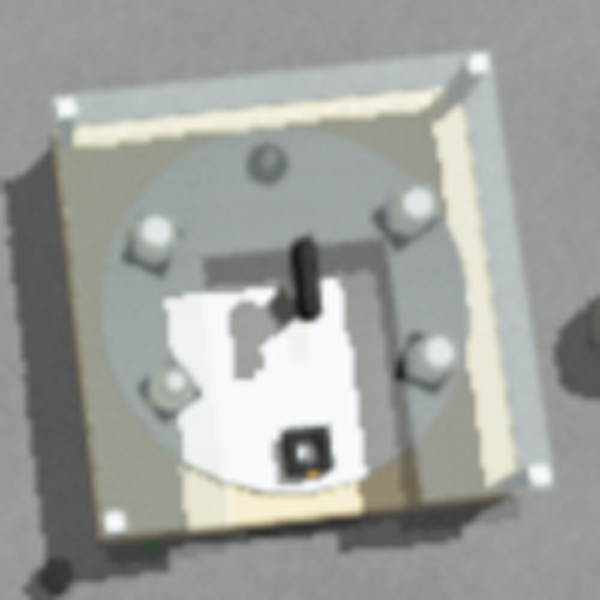

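View pics/c2.png

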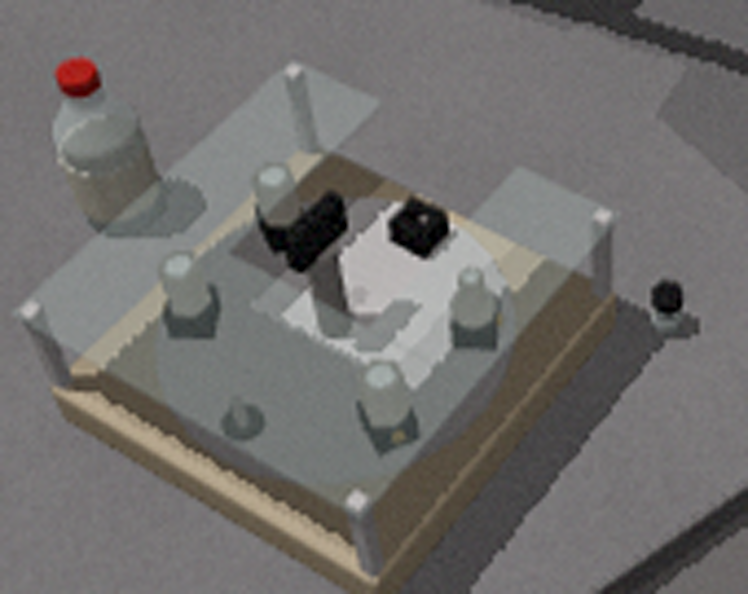

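```bash
python3 - <<'E'
from h import *
import station; print([k for k in dir(station) if not k.startswith('__')], globals().get('tcp_to_tips'))
P=lambda u,v:(250+u/4.8-.4,120+v/4.8-.4)
posts=[P(66,105),P(478,62),P(540,475),P(113,520)]
W=np.array([at_z("top",*p,134) for p in posts]);print(W.round(1));print(W.mean(0))
e=[np.linalg.norm(W[i]-W[(i+1)%4]) for i in range(4)];print(np.round(e,1))
x=(W[0]+W[1]-W[2]-W[3]);print("yaw",np.degrees(np.arctan2(x[1],x[0])))
Q=lambda u,v:(130+u/4.4-.4,110+v/4.4-.4)
print([at_z("scene",*Q(*p),134).round(1) for p in [(293,70),(30,310),(357,500),(603,215)]])
print("hub",at_z("top",*P(303,245),186),at_z("top",*P(309,300),186))
print("sock",at_z("top",*P(305,453),84))
for n,p,z in[("h1",P(155,232),124),("h5",P(417,203),124),("h4",P(437,350),124),("ref",P(176,381),124),("peg",P(267,157),88)]:print(n,at_z("top",*p,z).round(1))
print("tray",[at_z("top",*p,45).round(1) for p in[(189,148),(232,155),(218,214),(174,207)]])
print("vial",at_z("top",262,240,45),"bottle",at_z("top",396,181,160))
E
```

```text
['MotionError', 'camera_params', 'grab_frame', 'sign_off', 'state', 'tcp_to_tips'] 19.0
[[ 720.1  -22.5  134. ]
 [ 759.6 -320.3  134. ]
 [ 460.8 -361.3  134. ]
 [ 421.7  -62.2  134. ]]
[ 590.56258497 -191.56946617  134.        ]
[300.4 301.6 301.6 301. ]
yaw 7.691694938204061
[array([ 460.2, -365.2,  134. ]), array([ 758.9, -323.5,  134. ]), array([718., -26., 134.]), array([418.6, -67. , 134. ])]
hub [ 610.48037263 -187.05843912  186.        ] [ 572.22945418 -191.34471877  186.        ]
sock [ 476.99662624 -203.24592072   84.        ]
h1 [630.2 -88.9 124. ]
h5 [ 656.3 -277.7  124. ]
h4 [ 549.3 -291.6  124. ]
ref [ 522.3 -105.6  124. ]
peg [ 696.9 -173.4   88. ]
tray [array([713.5, 250.4,  45. ]), array([691. ,  90.8,  45. ]), array([472.1, 133.8,  45. ]), array([493.4, 293.7,  45. ])]
vial [383.05373465 -26.78507086  45.        ] bottle [ 587.4416435  -469.56433005  160.        ]
```

```bash
cat >> h.py <<'E'
AX=np.array([590,-192.5]);YAW=7.8
def dk(x,y): # dock -> world
    c,s=np.cos(np.radians(YAW)),np.sin(np.radians(YAW));return AX+[c*x-s*y,s*x+c*y]
def goto(*wps):
    s=state();R=Rn.from_rotvec(s["tool_rot"]).as_matrix();phi=np.degrees(np.arctan2(R[1,0],R[0,0]))
    print("now",s["ee_pos"].round(1),"phi",phi.round(1),"tilt",np.degrees(np.arccos(-R[2,2])).round(2),"t",round(s["clock"],1),"F",s["wrist_force"].round(1),"w",round(s["gripper_width"],1),"ff",round(s["finger_force"],1),"q6",s["qpos"][5].round(2))
    for x,y,z,f in wps:
        T=np.c_[[np.cos(np.radians(f)),np.sin(np.radians(f)),0],[np.sin(np.radians(f)),-np.cos(np.radians(f)),0],[0,0,-1]]
        print([x,y,z,f],"->",(R.T@(np.array([x,y,z])-s["ee_pos"])).round(1),Rn.from_matrix(R.T@T).as_rotvec().round(3))
E
python3 -c "
from h import *
goto((*AX,255,YAW),(*AX,168,YAW))"
```

```text
now [ 218.1 -504.5  236.9] phi 23.4 tilt 0.09 t 0.1 F [-1.1  0.1  0.8] w 93.0 ff 0.0 q6 -0.2
[np.float64(590.0), np.float64(-192.5), 255, 7.8] -> [ 465.2 -138.9  -17.7] [-0.002 -0.     0.272]
[np.float64(590.0), np.float64(-192.5), 168, 7.8] -> [ 465.1 -138.8   69.3] [-0.002 -0.     0.272]
```

>>> {"method": "carry_out", "body": {"increments": [[[60,-18,-18,0,0,0.1,0.4],[465,-139,-18,0,0,0.272,0.4],[465,-139,-18,0,0,0.272,0.4],[465,-139,-18,0,0,0.272,0.4],[465,-139,-18,0,0,0.272,0.4],[465,-139,-18,0,0,0.272,0.4],[465,-139,-18,0,0,0.272,0.4],[465,-139,-18,0,0,0.272,0.4],[465,-139,-18,0,0,0.272,0.4],[465,-139,-18,0,0,0.272,0.4],[465,-139,-18,0,0,0.272,0.4],[465,-139,-18,0,0,0.272,0.4]]], "grip_force": 10}}

```text
clock: 1.6
ee_pos: [589.1, -194.1, 255.9]
tool_rot: [3.134, 0.21, 0.0]
wrist_force: [0.1, 0.5, 1.0]
gripper_width: 55.9
finger_force: 0.0
```

```bash
python3 -c "
from h import *
goto((*AX,168,YAW))
p,_=grab_frame('scene');crop('scene',130,70,170,135,4.4,'pics/c3.png',p)"
```

```text
now [ 589.1 -194.1  255.9] phi 7.7 tilt 0.01 t 1.6 F [0.1 0.5 1. ] w 55.9 ff 0.0 q6 0.94
[np.float64(590.0), np.float64(-192.5), 168, 7.8] -> [ 1.1 -1.5 87.9] [ 0.    -0.    -0.002]
```

View pics/c3.png

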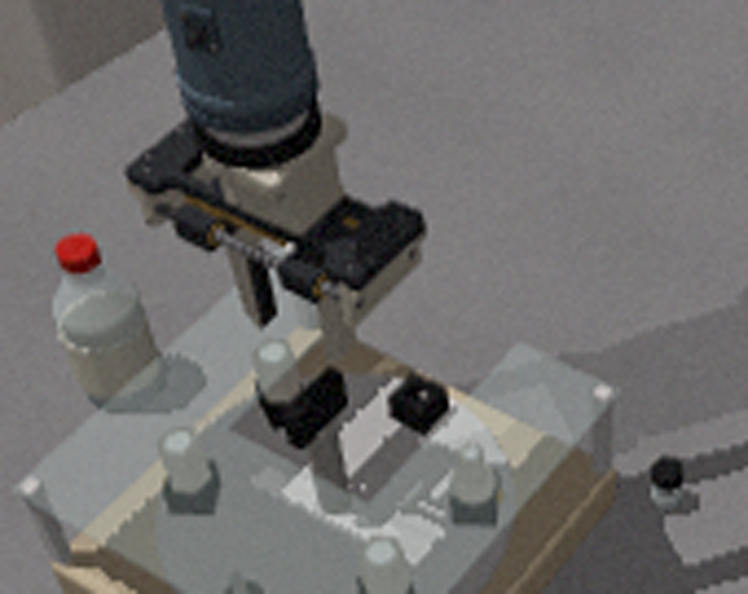

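>>> {"method": "carry_out", "body": {"increments": [[[1,-1.5,50,0,0,0,0.4],[1,-1.5,88,0,0,0,0.4],[1,-1.5,88,0,0,0,0.4],[1,-1.5,88,0,0,0,0.9],[1,-1.5,88,0,0,0,0.9],[1,-1.5,88,0,0,0,0.9],[1,-1.5,88,0,0,0,0.9],[1,-1.5,88,0,0,0,0.9]]], "grip_force": 10}}

```text
clock: 2.65
ee_pos: [591.4, -192.3, 168.9]
tool_rot: [3.132, 0.213, 0.003]
wrist_force: [-0.1, -3.2, 4.3]
gripper_width: 24.5
finger_force: 10.0
```

>>> {"method": "carry_out", "body": {"increments": [[[0,0,0,0,0,0,0.95],[0,0,0,0,0,0,0.95],[0,0,0,0,0,0,0.95]]], "grip_force": 40}}

```text
clock: 3.02
ee_pos: [591.4, -192.3, 168.9]
tool_rot: [3.132, 0.213, 0.003]
wrist_force: [-0.1, -3.0, 5.7]
gripper_width: 23.1
finger_force: 40.0
```

```bash
python3 -c "
from h import *
goto((*AX,168,YAW));print(state()['moment'])
p,_=grab_frame('scene');q,_=grab_frame('top')
a=cv2.resize(p[105:190,150:250],None,fx=4,fy=4,interpolation=2);b=cv2.resize(q[130:215,270:370],None,fx=4,fy=4,interpolation=2)
cv2.imwrite('pics/c4.png',np.hstack([a,b])[:,:,::-1])"
```

```text
now [ 591.4 -192.3  168.9] phi 7.8 tilt 0.18 t 3.0 F [-0.1 -3.   5.7] w 23.1 ff 40.0 q6 0.94
[np.float64(590.0), np.float64(-192.5), 168, 7.8] -> [-1.4  0.   0.9] [ 0.002 -0.002 -0.   ]
[-0.66183091 -0.0280981   0.01977282]
```

View pics/c4.png

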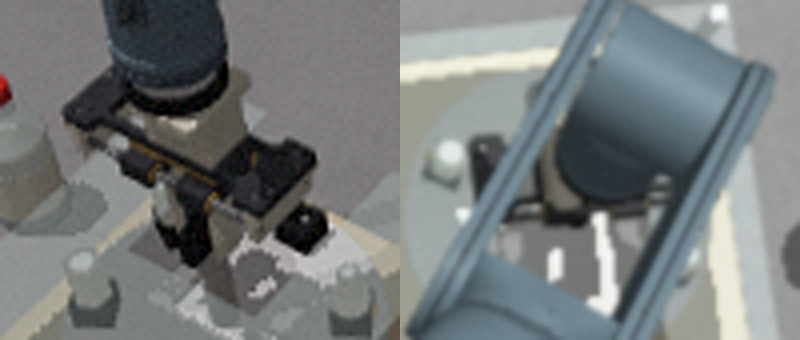

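>>> {"method": "carry_out", "body": {"increments": [[[0,0,0,0,0,0.1,0.95],[0,0,0,0,0,0.2,0.95],[0,0,0,0,0,0.3,0.95],[0,0,0,0,0,0.4,0.95]]], "grip_force": 45}}

```text
clock: 3.62
ee_pos: [591.4, -192.1, 168.9]
tool_rot: [3.112, -0.417, 0.004]
wrist_force: [-0.1, -3.1, 6.3]
gripper_width: 22.5
finger_force: 45.0
```

```bash
python3 -c "
from h import *
goto((*AX,168,YAW));print(state()['moment'])"
```

```text
now [ 591.4 -192.1  168.9] phi -15.3 tilt 0.17 t 3.6 F [-0.1 -3.1  6.3] w 22.5 ff 45.0 q6 1.35
[np.float64(590.0), np.float64(-192.5), 168, 7.8] -> [-1.2  0.7  0.9] [ 0.002 -0.002 -0.403]
[-0.60195452  0.0532001   0.46160491]
```

>>> {"method": "carry_out", "body": {"increments": [[[0,0,0,0,0,0.1,0.95],[0,0,0,0,0,0.2,0.95],[0,0,0,0,0,0.3,0.95],[0,0,0,0,0,0.4,0.95],[0,0,0,0,0,0.5,0.95],[0,0,0,0,0,0.6,0.95],[0,0,0,0,0,0.647,0.95],[0,0,0,0,0,0.647,0.95]]]}}

```text
clock: 4.62
ee_pos: [591.5, -191.9, 168.9]
tool_rot: [2.82, -1.383, 0.004]
wrist_force: [0.3, -3.4, 5.8]
gripper_width: 23.0
finger_force: 45.0
```

```bash
python3 -c "
from h import *
goto((*AX,168,YAW));print(state()['moment'])"
```

```text
now [ 591.5 -191.9  168.9] phi -52.2 tilt 0.17 t 4.6 F [ 0.3 -3.4  5.8] w 23.0 ff 45.0 q6 1.99
[np.float64(590.0), np.float64(-192.5), 168, 7.8] -> [-0.4  1.5  0.9] [ 1.000e-03 -3.000e-03 -1.048e+00]
[-0.36283444 -0.01392787 -0.01836004]
```

>>> {"method": "carry_out", "body": {"increments": [[[0,0,0,0,0,0,0.4],[0,0,0,0,0,0,0.4],[0,0,0,0,0,0,0.4],[0,0,-50,0,0,0,0.4],[0,0,-90,0,0,0,0.4],[0,0,-90,0,0,0,0.4]]], "grip_force": 10}}

```text
clock: 5.38
ee_pos: [592.3, -191.9, 261.5]
tool_rot: [2.821, -1.382, 0.011]
wrist_force: [0.4, -0.4, -0.1]
gripper_width: 56.0
finger_force: 0.0
```

```bash
python3 -c "
from h import *
g=dk(-110,0)
goto((*g,250,YAW),(*g,112,YAW))"
```

```text
now [ 592.3 -191.9  261.5] phi -52.2 tilt 0.4 t 5.4 F [ 0.4 -0.4 -0.1] w 56.0 ff 0.0 q6 1.99
[np.float64(481.0177375481412), np.float64(-207.4287129677735), 250, 7.8] -> [-56.   97.5  10.8] [ 1.000e-03 -7.000e-03 -1.047e+00]
[np.float64(481.0177375481412), np.float64(-207.4287129677735), 112, 7.8] -> [-56.9  97.9 148.8] [ 1.000e-03 -7.000e-03 -1.047e+00]
```

>>> {"method": "carry_out", "body": {"increments": [[[-56,97,10,0,0,-1.047,0.4],[-56,97,10,0,0,-1.047,0.4],[-56,97,10,0,0,-1.047,0.4],[-56,97,10,0,0,-1.047,0.4],[-56,97,10,0,0,-1.047,0.4],[-56,97,10,0,0,-1.047,0.4],[-56,97,10,0,0,-1.047,0.4],[-56,97,10,0,0,-1.047,0.4]]]}}

```text
clock: 6.38
ee_pos: [479.4, -206.2, 246.9]
tool_rot: [-3.134, -0.21, 0.002]
wrist_force: [0.3, 0.9, 0.6]
gripper_width: 55.9
finger_force: 0.0
```

```bash
python3 -c "
from h import *
g=dk(-110,0)
goto((*g,112,YAW))
p,_=grab_frame('scene');q,_=grab_frame('top')
print('lamp at gap, scene px',proj('scene',[*g,124]),'top px',proj('top',[*g,124]))
a=cv2.resize(p[85:185,150:260],None,fx=3.6,fy=3.6,interpolation=2);b=cv2.resize(q[130:230,260:370],None,fx=3.6,fy=3.6,interpolation=2)
cv2.imwrite('pics/c5.png',np.hstack([a,b])[:,:,::-1])"
```

```text
now [ 479.4 -206.2  246.9] phi 7.7 tilt 0.08 t 6.4 F [0.3 0.9 0.6] w 55.9 ff 0.0 q6 0.82
[np.float64(481.0177375481412), np.float64(-207.4287129677735), 112, 7.8] -> [  1.6   1.6 134.9] [-0.001  0.001 -0.002]
lamp at gap, scene px [223.59469088 151.13440172] top px [316.0125351  211.73851164]
```

View pics/c5.png

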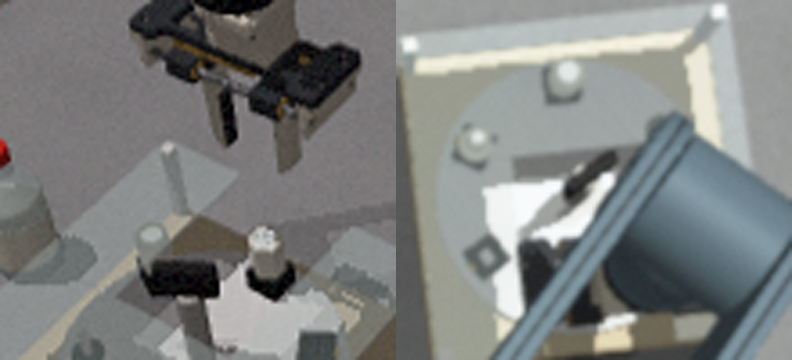

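>>> {"method": "carry_out", "body": {"increments": [[[1.5,1.5,60,0,0,0,0.4],[1.5,1.5,110,0,0,0,0.4],[1.5,1.5,135,0,0,0,0.4],[1.5,1.5,135,0,0,0,0.4],[1.5,1.5,135,0,0,0,0.9],[1.5,1.5,135,0,0,0,0.9],[1.5,1.5,135,0,0,0,0.9],[1.5,1.5,135,0,0,0,0.9]]], "grip_force": 8}}

```text
clock: 7.48
ee_pos: [482.0, -208.1, 113.8]
tool_rot: [3.133, 0.213, 0.003]
wrist_force: [-1.2, 0.7, 5.6]
gripper_width: 30.2
finger_force: 8.0
```

>>> {"method": "carry_out", "body": {"increments": [[[0,0,0,0,0,0,0.9],[0,0,0,0,0,0,0.9],[0,0,0,0,0,0,0.9]]], "grip_force": 45}}

```text
clock: 7.85
ee_pos: [482.0, -208.2, 113.8]
tool_rot: [3.133, 0.213, 0.003]
wrist_force: [-0.3, 0.6, 6.0]
gripper_width: 29.6
finger_force: 45.0
```

>>> {"method": "carry_out", "body": {"increments": [[[0,0,-6,0,0,0,0.9],[0,0,-12,0,0,0,0.9],[0,0,-18,0,0,0,0.9],[0,0,-26,0,0,0,0.9],[0,0,-40,0,0,0,0.9],[0,0,-60,0,0,0,0.9],[0,0,-90,0,0,0,0.9],[0,0,-110,0,0,0,0.9],[0,0,-110,0,0,0,0.9]]]}}

```text
clock: 8.98
ee_pos: [482.3, -208.4, 225.0]
tool_rot: [3.131, 0.213, 0.005]
wrist_force: [-0.0, 0.1, -2.2]
gripper_width: 29.9
finger_force: 4.5
```

```bash
cat >> h.py <<'E'
def tray(img):
    c=camera_params("top");M=np.zeros(img.shape[:2],np.uint8)
    print("tray top-cam crop saved")
E
python3 -c "
from h import *
goto((592,192,225,-11),(592,192,60,-11))
p,_=grab_frame('scene');q,_=grab_frame('top')
a=cv2.resize(p[85:185,150:260],None,fx=3.6,fy=3.6,interpolation=2);b=cv2.resize(q[130:230,160:270],None,fx=3.6,fy=3.6,interpolation=2)
cv2.imwrite('pics/c6.png',np.hstack([a,b])[:,:,::-1])"
```

```text
now [ 482.3 -208.4  225. ] phi 7.8 tilt 0.26 t 9.0 F [-0.   0.1 -2.2] w 29.9 ff 4.5 q6 0.81
[592, 192, 225, -11] -> [ 162.9 -381.9   -0.6] [ 0.003 -0.004  0.328]
[592, 192, 60, -11] -> [ 162.4 -382.4  164.4] [ 0.003 -0.004  0.328]
```

View pics/c6.png

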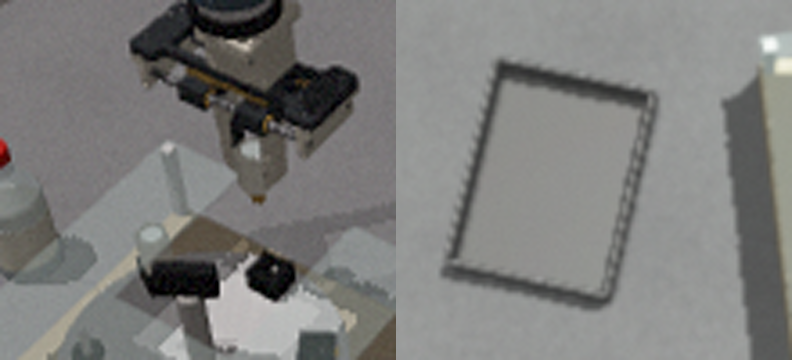

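>>> {"method": "carry_out", "body": {"increments": [[[0,0,0,0,0,0,0.9],[0,0,0,0,0,0,0.9],[0,0,0,0,0,0,0.9],[0,0,0,0,0,0,0.9]]], "grip_force": 45}}

```text
clock: 9.57
ee_pos: [481.3, -207.7, 222.4]
tool_rot: [-3.134, -0.213, 0.001]
wrist_force: [0.1, -0.1, -0.6]
gripper_width: 29.7
finger_force: 45.0
```

```bash
python3 -c "
from h import *
goto((651,181,225,-11),(651,181,60,-11))"
```

```text
now [ 481.3 -207.7  222.4] phi 7.8 tilt 0.03 t 9.6 F [ 0.1 -0.1 -0.6] w 29.7 ff 45.0 q6 0.81
[651, 181, 225, -11] -> [ 220.7 -362.1   -2.5] [-0.     0.     0.328]
[651, 181, 60, -11] -> [ 220.8 -362.1  162.5] [-0.     0.     0.328]
```

Grip recovered. Carry to the tray.

>>> {"method": "carry_out", "body": {"increments": [[[30,-50,-2,0,0,0.05,0.9],[60,-100,-2,0,0,0.1,0.9],[90,-150,-2,0,0,0.15,0.9],[120,-200,-2,0,0,0.2,0.9],[150,-250,-2,0,0,0.25,0.9],[185,-305,-2,0,0,0.3,0.9],[220,-362,-2,0,0,0.328,0.9],[220,-362,-2,0,0,0.328,0.9],[220,-362,-2,0,0,0.328,0.9]]]}}

```text
clock: 10.7
ee_pos: [650.1, 180.9, 224.0]
tool_rot: [3.127, -0.299, -0.002]
wrist_force: [0.6, -0.1, -0.2]
gripper_width: 29.6
finger_force: 45.0
```

```bash
python3 -c "
from h import *
goto((651,181,60,-11))"
```

```text
now [650.1 180.9 224. ] phi -10.9 tilt 0.08 t 10.7 F [ 0.6 -0.1 -0.2] w 29.6 ff 45.0 q6 1.87
[651, 181, 60, -11] -> [  1.1  -0.4 164. ] [0.001 0.001 0.001]
```

>>> {"method": "carry_out", "body": {"increments": [[[0,0,60,0,0,0,0.9],[0,0,115,0,0,0,0.9],[0,0,150,0,0,0,0.9],[0,0,162,0,0,0,0.9],[0,0,162,0,0,0,0.9]]]}}

```text
clock: 11.32
ee_pos: [650.4, 179.4, 63.0]
tool_rot: [3.127, -0.304, -0.0]
wrist_force: [-1.1, -0.4, -0.4]
gripper_width: 29.8
finger_force: 45.0
```

>>> {"method": "carry_out", "body": {"increments": [[[0,0,0,0,0,0,0.45],[0,0,0,0,0,0,0.4],[0,0,0,0,0,0,0.4],[0,0,-30,0,0,0,0.4],[0,0,-90,0,0,0,0.4],[0,0,-150,0,0,0,0.4],[0,0,-195,0,0,0,0.4],[0,0,-195,0,0,0,0.4]]], "grip_force": 10}}

```text
clock: 12.32
ee_pos: [652.5, 181.2, 263.7]
tool_rot: [-3.125, 0.301, -0.016]
wrist_force: [-0.1, 1.0, -0.1]
gripper_width: 55.4
finger_force: 0.0
```

```bash
python3 -c "
from h import *
goto((*AX,260,127.8),(*AX,168,127.8))
"
```

```text
now [652.5 181.2 263.7] phi -11.0 tilt 0.6 t 12.3 F [-0.1  1.  -0.1] w 55.4 ff 0.0 q6 1.87
[np.float64(590.0), np.float64(-192.5), 260, 127.8] -> [  9.9 378.8   2.6] [ 0.011 -0.008 -2.422]
[np.float64(590.0), np.float64(-192.5), 168, 127.8] -> [  9.  379.1  94.6] [ 0.011 -0.008 -2.422]
```

>>> {"method": "carry_out", "body": {"increments": [[[1,35,2,0,0,-0.18,0.4],[2,70,2,0,0,-0.36,0.4],[3,105,2,0,0,-0.54,0.4],[4,140,2,0,0,-0.72,0.4],[5,175,2,0,0,-0.9,0.4],[6,210,2,0,0,-1.08,0.4],[7,245,2,0,0,-1.26,0.4],[8,280,2,0,0,-1.44,0.4],[9,315,2,0,0,-1.62,0.4],[10,350,2,0,0,-1.8,0.4],[10,379,2,0,0,-1.98,0.4],[10,379,2,0,0,-2.16,0.4]]]}}

```text
clock: 13.82
ee_pos: [586.7, -195.2, 254.1]
tool_rot: [-1.734, -2.617, 0.001]
wrist_force: [0.1, 0.2, 0.8]
gripper_width: 56.0
finger_force: 0.0
```

```bash
python3 -c "
from h import *
goto((*AX,260,127.8),(*AX,168,127.8))
p,_=grab_frame('scene');q,_=grab_frame('top')
a=cv2.resize(p[100:240,150:260],None,fx=3.6,fy=3.6,interpolation=2);b=cv2.resize(q[110:250,160:270],None,fx=3.6,fy=3.6,interpolation=2)
cv2.imwrite('pics/c7.png',np.hstack([a,b])[:,:,::-1])
"
```

```text
now [ 586.7 -195.2  254.1] phi 112.9 tilt 0.13 t 13.8 F [0.1 0.2 0.8] w 56.0 ff 0.0 q6 -0.9
[np.float64(590.0), np.float64(-192.5), 260, 127.8] -> [ 1.2  4.1 -5.9] [-0.002 -0.002 -0.26 ]
[np.float64(590.0), np.float64(-192.5), 168, 127.8] -> [ 1.1  4.3 86.1] [-0.002 -0.002 -0.26 ]
```

View pics/c7.png

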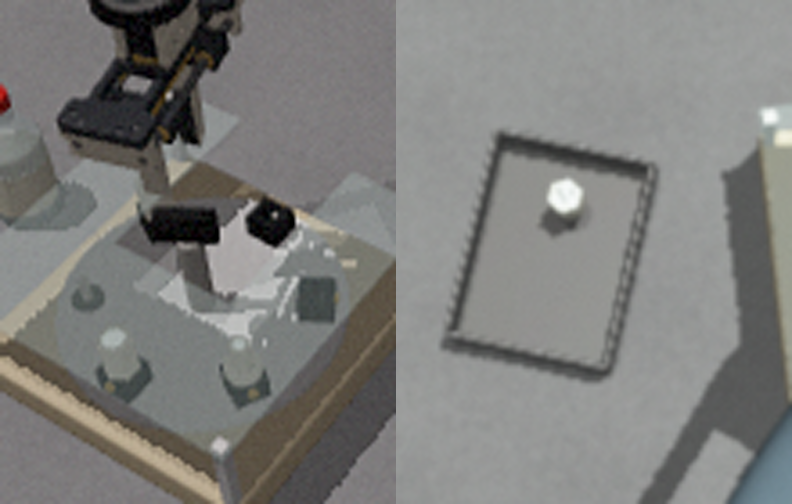

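>>> {"method": "carry_out", "body": {"increments": [[[1,4,0,0,0,-0.15,0.4],[1,4,0,0,0,-0.26,0.4],[1,4,0,0,0,-0.26,0.4],[1,4,0,0,0,-0.26,0.4],[1,4,50,0,0,-0.26,0.4],[1,4,86,0,0,-0.26,0.4],[1,4,86,0,0,-0.26,0.4],[1,4,86,0,0,-0.26,0.4]]]}}

```text
clock: 14.92
ee_pos: [591.9, -191.1, 171.1]
tool_rot: [1.387, 2.817, -0.0]
wrist_force: [-1.0, 0.3, 0.2]
gripper_width: 55.9
finger_force: 0.0
```

```bash
python3 -c "
from h import *
goto((591,-192.2,168,127.8))
"
```

```text
now [ 591.9 -191.1  171.1] phi 127.6 tilt 0.11 t 14.9 F [-1.   0.3  0.2] w 55.9 ff 0.0 q6 -1.15
[591, -192.2, 168, 127.8] -> [-0.3 -1.4  3.1] [ 0.001  0.002 -0.004]
```

>>> {"method": "carry_out", "body": {"increments": [[[0,-1,2,0,0,0,0.9],[0,-1,2,0,0,0,0.9],[0,-1,2,0,0,0,0.9],[0,-1,2,0,0,0,0.9],[0,-1,2,0,0,0,0.95]]], "grip_force": 10}}

```text
clock: 15.55
ee_pos: [590.8, -191.2, 168.2]
tool_rot: [1.385, 2.818, 0.001]
wrist_force: [0.5, 1.5, 1.8]
gripper_width: 24.8
finger_force: 10.0
```

>>> {"method": "carry_out", "body": {"increments": [[[0,0,0,0,0,0,0.95],[0,0,0,0,0,0,0.95],[0,0,0,0,0,0.1,0.95],[0,0,0,0,0,0.2,0.95],[0,0,0,0,0,0.3,0.95],[0,0,0,0,0,0.4,0.95],[0,0,0,0,0,0.5,0.95],[0,0,0,0,0,0.6,0.95],[0,0,0,0,0,0.7,0.95],[0,0,0,0,0,0.8,0.95],[0,0,0,0,0,0.9,0.95],[0,0,0,0,0,1.045,0.95]]], "grip_force": 45}}

```text
clock: 17.05
ee_pos: [592.2, -191.0, 168.2]
tool_rot: [2.61, 1.745, 0.005]
wrist_force: [7.9, 3.7, 0.6]
gripper_width: 22.8
finger_force: 45.0
```

>>> {"method": "carry_out", "body": {"increments": [[[0,0,0,0,0,0,0.95],[0,0,0,0,0,0,0.95]]]}}

```text
clock: 17.3
ee_pos: [592.2, -191.0, 168.2]
tool_rot: [2.606, 1.75, 0.005]
wrist_force: [7.3, 3.7, 2.0]
gripper_width: 23.7
finger_force: 45.0
```

```bash
python3 -c "
from h import *
goto((591,-192.2,168,67.8));print(state()['moment'])
"
```

```text
now [ 592.2 -191.   168.2] phi 67.8 tilt 0.24 t 17.3 F [7.3 3.7 2. ] w 23.7 ff 45.0 q6 -0.1
[591, -192.2, 168, 67.8] -> [-1.5 -0.7  0.2] [ 0.004 -0.002 -0.   ]
[ 0.53388282 -1.33379972  0.0094302 ]
```

>>> {"method": "carry_out", "body": {"increments": [[[0,0,0,0,0,0,0.4],[0,0,0,0,0,0,0.4],[0,0,0,0,0,0,0.4],[0,0,-50,0,0,0,0.4],[0,0,-80,0,0,0,0.4],[-10,-16,-80,0,0,0.17,0.4],[-20,-32,-80,0,0,0.35,0.4],[-30,-48,-80,0,0,0.52,0.4],[-40,-65,-80,0,0,0.7,0.4],[-50,-80,-80,0,0,0.87,0.4],[-57,-97,-80,0,0,1.047,0.4],[-57,-97,-80,0,0,1.047,0.4]]], "grip_force": 8}}

```text
clock: 18.8
ee_pos: [477.9, -207.4, 247.7]
tool_rot: [-3.134, -0.214, 0.001]
wrist_force: [-0.3, 0.2, 0.6]
gripper_width: 55.7
finger_force: 0.0
```

```bash
python3 -c "
from h import *
goto((482,-208,112,7.8))
"
```

```text
now [ 477.9 -207.4  247.7] phi 7.8 tilt 0.04 t 18.8 F [-0.3  0.2  0.6] w 55.7 ff 0.0 q6 0.81
[482, -208, 112, 7.8] -> [  4.1   1.2 135.7] [-0.     0.001  0.   ]
```

>>> {"method": "carry_out", "body": {"increments": [[[3.5,1,60,0,0,0,0.4],[3.5,1,110,0,0,0,0.4],[3.5,1,135,0,0,0,0.4],[3.5,1,135,0,0,0,0.4],[3.5,1,135,0,0,0,0.9],[3.5,1,135,0,0,0,0.9],[3.5,1,135,0,0,0,0.9],[3.5,1,135,0,0,0,0.9]]], "grip_force": 8}}

```text
clock: 19.8
ee_pos: [483.2, -208.3, 113.8]
tool_rot: [3.133, 0.213, 0.003]
wrist_force: [-0.5, -0.5, 5.2]
gripper_width: 29.7
finger_force: 8.0
```

>>> {"method": "carry_out", "body": {"increments": [[[0,0,0,0,0,0,0.9],[0,0,0,0,0,0,0.9],[0,0,0,0,0,0,0.9]]], "grip_force": 45}}

```text
clock: 20.18
ee_pos: [483.2, -208.3, 113.8]
tool_rot: [3.133, 0.213, 0.003]
wrist_force: [-0.4, 0.4, 6.1]
gripper_width: 29.7
finger_force: 45.0
```

>>> {"method": "carry_out", "body": {"increments": [[[0,0,-6,0,0,0,0.9],[0,0,-12,0,0,0,0.9],[0,0,-18,0,0,0,0.9],[0,0,-26,0,0,0,0.9],[0,0,-40,0,0,0,0.9],[0,0,-60,0,0,0,0.9],[0,0,-90,0,0,0,0.9],[0,0,-110,0,0,0,0.9],[0,0,-110,0,0,0,0.9]]]}}

```text
clock: 21.3
ee_pos: [483.4, -208.6, 225.1]
tool_rot: [3.131, 0.213, 0.005]
wrist_force: [0.4, -0.4, -1.2]
gripper_width: 29.6
finger_force: 45.0
```

```bash
python3 -c "
from h import *
goto((592,192,225,-11),(592,192,60,-11))
p,_=grab_frame('scene');q,_=grab_frame('top')
a=cv2.resize(p[85:185,150:260],None,fx=3.6,fy=3.6,interpolation=2);b=cv2.resize(q[130:230,160:270],None,fx=3.6,fy=3.6,interpolation=2)
cv2.imwrite('pics/c8.png',np.hstack([a,b])[:,:,::-1])"
```

```text
now [ 483.4 -208.6  225.1] phi 7.8 tilt 0.26 t 21.3 F [ 0.4 -0.4 -1.2] w 29.6 ff 45.0 q6 0.82
[592, 192, 225, -11] -> [ 161.8 -382.2   -0.6] [ 0.003 -0.004  0.328]
[592, 192, 60, -11] -> [ 161.3 -382.8  164.4] [ 0.003 -0.004  0.328]
```

View pics/c8.png

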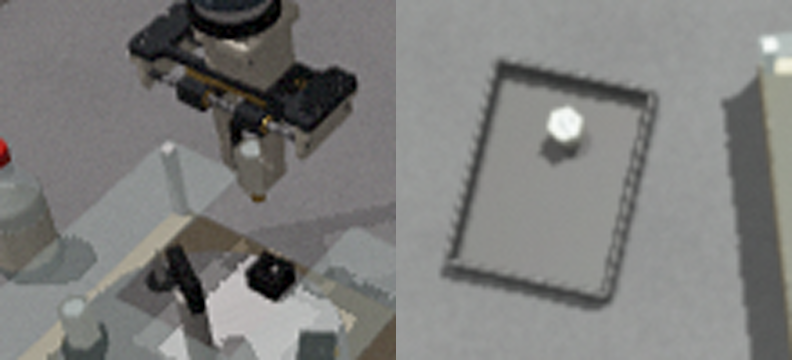

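>>> {"method": "carry_out", "body": {"increments": [[[14,-55,0,0,0,0.05,0.9],[27,-110,0,0,0,0.1,0.9],[41,-165,0,0,0,0.15,0.9],[55,-220,0,0,0,0.2,0.9],[69,-275,0,0,0,0.25,0.9],[83,-330,0,0,0,0.3,0.9],[101,-385,0,0,0,0.328,0.9],[101,-403,0,0,0,0.328,0.9],[101,-403,0,0,0,0.328,0.9],[101,-403,0,0,0,0.328,0.9],[101,-403,0,0,0,0.328,0.9]]]}}

```text
clock: 22.78
ee_pos: [528.1, 203.4, 222.7]
tool_rot: [3.126, -0.305, -0.0]
wrist_force: [-0.2, -0.1, -1.3]
gripper_width: 29.8
finger_force: 45.0
```

```bash
python3 -c "
from h import *
goto((529,204.5,62,-11))"
```

```text
now [528.1 203.4 222.7] phi -11.1 tilt 0.03 t 22.8 F [-0.2 -0.1 -1.3] w 29.8 ff 45.0 q6 1.94
[529, 204.5, 62, -11] -> [  0.6  -1.3 160.7] [ 0.     0.    -0.002]
```

>>> {"method": "carry_out", "body": {"increments": [[[0,0,60,0,0,0,0.9],[0,0,115,0,0,0,0.9],[0,0,150,0,0,0,0.9],[0,0,161,0,0,0,0.9],[0,0,161,0,0,0,0.9]]]}}

```text
clock: 23.4
ee_pos: [528.4, 204.4, 61.9]
tool_rot: [3.127, -0.303, -0.0]
wrist_force: [-0.5, 1.0, -0.3]
gripper_width: 29.6
finger_force: 45.0
```

>>> {"method": "carry_out", "body": {"increments": [[[0,0,0,0,0,0,0.45],[0,0,0,0,0,0,0.4],[0,0,0,0,0,0,0.4],[0,0,-30,0,0,0,0.4],[0,0,-90,0,0,0,0.4],[0,0,-150,0,0,0,0.4],[0,0,-195,0,0,0,0.4],[0,0,-195,0,0,0,0.4]]], "grip_force": 10}}

```text
clock: 24.4
ee_pos: [530.2, 205.6, 261.7]
tool_rot: [-3.124, 0.301, -0.015]
wrist_force: [-0.2, -0.0, 0.1]
gripper_width: 55.9
finger_force: 0.0
```

```bash
python3 -c "
from h import *
goto((591.2,-192,258,67.8))
"
```

```text
now [530.2 205.6 261.7] phi -11.0 tilt 0.55 t 24.4 F [-0.2 -0.   0.1] w 55.9 ff 0.0 q6 1.94
[591.2, -192, 258, 67.8] -> [135.7 378.7   3.6] [ 0.003 -0.01  -1.375]
```

>>> {"method": "carry_out", "body": {"increments": [[[15,42,0,0,0,-0.15,0.4],[30,84,0,0,0,-0.3,0.4],[45,126,0,0,0,-0.45,0.4],[60,168,0,0,0,-0.6,0.4],[75,210,0,0,0,-0.75,0.4],[90,252,0,0,0,-0.9,0.4],[105,294,0,0,0,-1.05,0.4],[120,336,0,0,0,-1.2,0.4],[135,378,0,0,0,-1.375,0.4],[135,378,0,0,0,-1.375,0.4],[135,378,0,0,0,-1.375,0.4],[135,378,0,0,0,-1.375,0.4]]]}}

```text
clock: 25.9
ee_pos: [588.2, -190.3, 256.4]
tool_rot: [-2.607, -1.752, 0.0]
wrist_force: [0.5, -0.4, -0.4]
gripper_width: 55.8
finger_force: 0.0
```

```bash
python3 -c "
from h import *
goto((591.2,-192,168,67.8))
"
```

```text
now [ 588.2 -190.3  256.4] phi 67.8 tilt 0.05 t 25.9 F [ 0.5 -0.4 -0.4] w 55.8 ff 0.0 q6 -0.11
[591.2, -192, 168, 67.8] -> [-0.4  3.5 88.4] [-0.001 -0.    -0.   ]
```

>>> {"method": "carry_out", "body": {"increments": [[[0,3.5,50,0,0,0,0.4],[0,3.5,88,0,0,0,0.4],[0,3.5,88,0,0,0,0.4],[0,3.5,88,0,0,0,0.4],[0,3.5,88,0,0,0,0.9],[0,3.5,88,0,0,0,0.9],[0,3.5,88,0,0,0,0.9],[0,3.5,88,0,0,0,0.9],[0,3.5,88,0,0,0,0.95]]], "grip_force": 10}}

```text
clock: 27.02
ee_pos: [591.5, -193.1, 169.1]
tool_rot: [2.608, 1.751, -0.0]
wrist_force: [-2.1, 0.1, 4.7]
gripper_width: 25.0
finger_force: 10.0
```

>>> {"method": "carry_out", "body": {"increments": [[[0,0,0,0,0,0,0.95],[0,0,0,0,0,0,0.95],[0,0,0,0,0,0.1,0.95],[0,0,0,0,0,0.2,0.95],[0,0,0,0,0,0.3,0.95],[0,0,0,0,0,0.4,0.95],[0,0,0,0,0,0.5,0.95],[0,0,0,0,0,0.6,0.95],[0,0,0,0,0,0.7,0.95],[0,0,0,0,0,0.8,0.95],[0,0,0,0,0,0.9,0.95],[0,0,0,0,0,1.047,0.95]]], "grip_force": 45}}

```text
clock: 28.52
ee_pos: [591.0, -192.5, 169.1]
tool_rot: [-3.134, -0.207, 0.002]
wrist_force: [-3.9, 2.6, 6.5]
gripper_width: 22.9
finger_force: 45.0
```

>>> {"method": "carry_out", "body": {"increments": [[[0,0,0,0,0,0.05,0.95],[0,0,0,0,0,0.1,0.95],[0,0,0,0,0,0.2,0.95],[0,0,0,0,0,0.3,0.95],[0,0,0,0,0,0.4,0.95],[0,0,0,0,0,0.5,0.95],[0,0,0,0,0,0.6,0.95],[0,0,0,0,0,0.7,0.95],[0,0,0,0,0,0.8,0.95],[0,0,0,0,0,0.9,0.95],[0,0,0,0,0,1.047,0.95],[0,0,0,0,0,1.047,0.95]]]}}

```text
clock: 30.02
ee_pos: [591.3, -191.7, 169.1]
tool_rot: [-2.819, 1.384, 0.002]
wrist_force: [-3.2, 4.5, 6.4]
gripper_width: 22.4
finger_force: 45.0
```

```bash
python3 -c "
from h import *
goto((591.2,-192,168,-52.2));print(state()['moment'])
"
```

```text
now [ 591.3 -191.7  169.1] phi -52.3 tilt 0.13 t 30.0 F [-3.2  4.5  6.4] w 22.4 ff 45.0 q6 1.99
[591.2, -192, 168, -52.2] -> [0.1 0.3 1.1] [-0.001  0.002 -0.002]
[0.91679031 0.512707   0.07288633]
```

>>> {"method": "carry_out", "body": {"increments": [[[0,0,0,0,0,0,0.4],[0,0,0,0,0,0,0.4],[0,0,0,0,0,0,0.4],[0,0,-50,0,0,0,0.4],[0,0,-80,0,0,0,0.4],[-10,16,-80,0,0,-0.17,0.4],[-20,32,-80,0,0,-0.35,0.4],[-30,48,-80,0,0,-0.52,0.4],[-40,65,-80,0,0,-0.7,0.4],[-50,80,-80,0,0,-0.87,0.4],[-55,96,-80,0,0,-1.047,0.4],[-55,96,-80,0,0,-1.047,0.4]]], "grip_force": 8}}

```text
clock: 31.52
ee_pos: [481.5, -208.8, 248.8]
tool_rot: [3.134, 0.208, 0.0]
wrist_force: [0.2, 0.3, -0.6]
gripper_width: 56.1
finger_force: 0.0
```

```bash
python3 -c "
from h import *
goto((482,-208,112,7.8))
p,_=grab_frame('scene');q,_=grab_frame('top')
a=cv2.resize(p[85:225,150:260],None,fx=3.6,fy=3.6,interpolation=2);b=cv2.resize(q[110:250,160:270],None,fx=3.6,fy=3.6,interpolation=2)
cv2.imwrite('pics/c9.png',np.hstack([a,b])[:,:,::-1])
"
```

```text
now [ 481.5 -208.8  248.8] phi 7.6 tilt 0.01 t 31.5 F [ 0.2  0.3 -0.6] w 56.1 ff 0.0 q6 0.82
[482, -208, 112, 7.8] -> [  0.6  -0.8 136.8] [ 0.    -0.    -0.003]
```

View pics/c9.png

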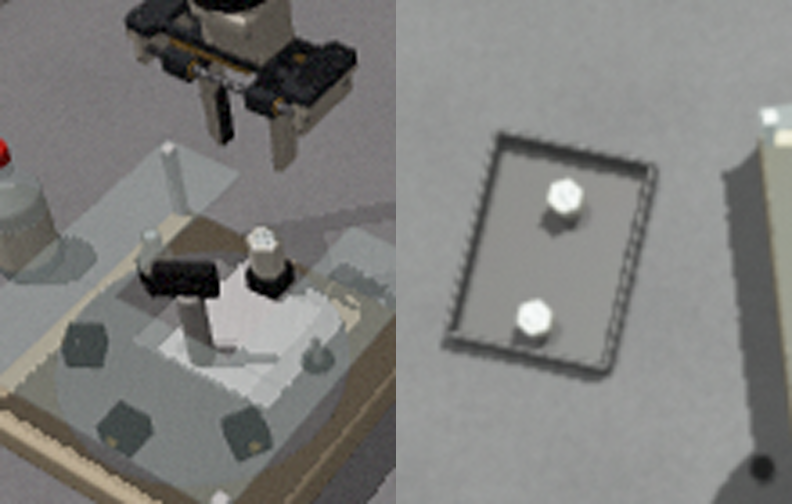

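Last hex lamp is at the gap (scene crop 265,265); two lamps stand in the tray; the peg is one station to the right in that view (320,355).

>>> {"method": "carry_out", "body": {"increments": [[[0.5,-0.5,60,0,0,0,0.4],[0.5,-0.5,110,0,0,0,0.4],[0.5,-0.5,136,0,0,0,0.4],[0.5,-0.5,136,0,0,0,0.4],[0.5,-0.5,136,0,0,0,0.9],[0.5,-0.5,136,0,0,0,0.9],[0.5,-0.5,136,0,0,0,0.9],[0.5,-0.5,136,0,0,0,0.9]]], "grip_force": 8}}

```text
clock: 32.62
ee_pos: [483.1, -208.3, 113.8]
tool_rot: [3.133, 0.213, 0.003]
wrist_force: [-0.5, 0.5, 5.4]
gripper_width: 29.7
finger_force: 8.0
```

>>> {"method": "carry_out", "body": {"increments": [[[0,0,0,0,0,0,0.9],[0,0,0,0,0,0,0.9],[0,0,0,0,0,0,0.9]]], "grip_force": 45}}

```text
clock: 33.0
ee_pos: [483.1, -208.4, 113.8]
tool_rot: [3.133, 0.213, 0.003]
wrist_force: [-0.9, -0.1, 5.7]
gripper_width: 29.5
finger_force: 45.0
```

>>> {"method": "carry_out", "body": {"increments": [[[0,0,-6,0,0,0,0.9],[0,0,-12,0,0,0,0.9],[0,0,-18,0,0,0,0.9],[0,0,-26,0,0,0,0.9],[0,0,-40,0,0,0,0.9],[0,0,-60,0,0,0,0.9],[0,0,-90,0,0,0,0.9],[0,0,-110,0,0,0,0.9],[0,0,-110,0,0,0,0.9]]]}}

```text
clock: 34.12
ee_pos: [483.3, -208.6, 225.0]
tool_rot: [3.131, 0.213, 0.005]
wrist_force: [-0.0, 0.1, -0.6]
gripper_width: 29.6
finger_force: 45.0
```

```bash
python3 -c "
from h import *
goto((588,193,225,-11))
q,_=grab_frame('top');np.save('pics/q10.npy',q)
o=cv2.imread('pics/top0.png')[:,:,::-1]
d=np.abs(q.astype(int)-o)[140:225,165:240].max(2)>50
print(d.sum(),[ (c+[165,140]).round(0) for c in cv2.connectedComponentsWithStats(d.astype(np.uint8))[3][1:6]])
"
```

```text
now [ 483.3 -208.6  225. ] phi 7.8 tilt 0.25 t 34.1 F [-0.   0.1 -0.6] w 29.6 ff 45.0 q6 0.82
[588, 193, 225, -11] -> [ 158.1 -383.7   -0.7] [ 0.003 -0.004  0.328]
628 [array([184., 170.]), array([211., 152.]), array([190., 178.]), array([235., 160.]), array([205., 166.])]
```

```bash
python3 -c "
from h import *
q=np.load('pics/q10.npy')
crop('top',150,120,130,120,5,'pics/c10.png',q)"
```

```text
(no output)
```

View pics/c10.png

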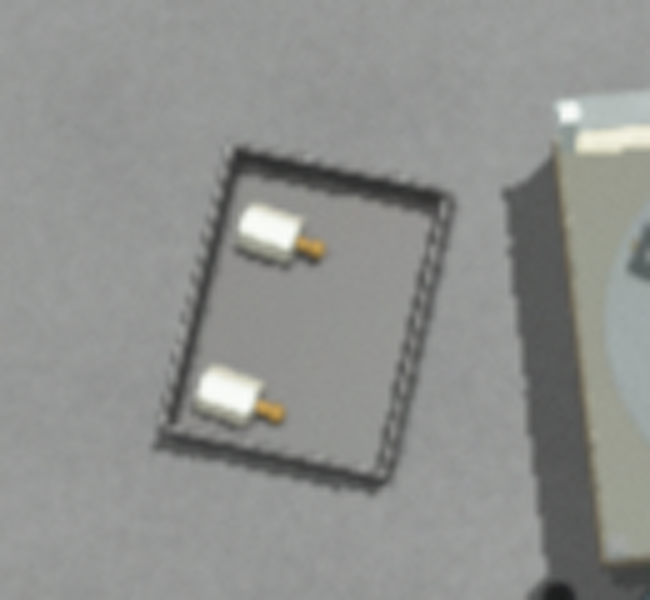

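```bash
python3 -c "
from h import *
P=lambda u,v:(150+u/5-.4,120+v/5-.4)
C=np.array([at_z('top',*P(*p),45) for p in[(237,152),(452,197),(383,485),(163,437)]]);print(C.round(1),C.mean(0).round(1),[np.linalg.norm(C[i]-C[i-1]).round(0) for i in range(4)])
x=C[0]+C[1]-C[2]-C[3];f=np.degrees(np.arctan2(x[1],x[0]));print(f)
for p,z in[((345,320),5),((270,232),20),((230,392),20)]:print(at_z('top',*P(*p),z))
t=at_z('top',*P(345,320),5)
goto((t[0],t[1],225,f),(t[0],t[1],62,f))
"
```

```text
[[706.7 220.5  45. ]
 [676.7  60.9  45. ]
 [463.4 103.9  45. ]
 [494.1 264.1  45. ]] [585.2 162.3  45. ] [np.float64(217.0), np.float64(162.0), np.float64(218.0), np.float64(163.0)]
-11.501193678339815
[589.78728352 139.99146196   5.        ]
[652.40074113 197.00327184  20.        ]
[531.35659018 221.15996815  20.        ]
now [ 482.7 -208.1  223.5] phi 7.8 tilt 0.1 t 34.2 F [-0.4 -0.7 -0.6] w 29.9 ff 45.0 q6 0.82
[np.float64(589.7872835185519), np.float64(139.99146195807174), 225, np.float64(-11.501193678339815)] -> [ 153.3 -330.4   -1.7] [ 0.001 -0.001  0.336]
[np.float64(589.7872835185519), np.float64(139.99146195807174), 62, np.float64(-11.501193678339815)] -> [ 153.1 -330.6  161.3] [ 0.001 -0.001  0.336]
```

>>> {"method": "carry_out", "body": {"increments": [[[22,-47,0,0,0,0.05,0.9],[44,-94,0,0,0,0.1,0.9],[66,-141,0,0,0,0.15,0.9],[88,-188,0,0,0,0.2,0.9],[110,-235,0,0,0,0.25,0.9],[132,-282,0,0,0,0.3,0.9],[153,-331,0,0,0,0.336,0.9],[153,-331,0,0,0,0.336,0.9],[153,-331,0,0,0,0.336,0.9],[153,-331,0,0,0,0.336,0.9]]]}}

```text
clock: 35.42
ee_pos: [588.9, 139.4, 222.2]
tool_rot: [3.125, -0.316, -0.002]
wrist_force: [-1.0, 0.6, -0.7]
gripper_width: 29.8
finger_force: 45.0
```

```bash
python3 -c "
from h import *
goto((590,140,62,-11.5))"
```

```text
now [588.9 139.4 222.2] phi -11.5 tilt 0.07 t 35.4 F [-1.   0.6 -0.7] w 29.8 ff 45.0 q6 1.82
[590, 140, 62, -11.5] -> [  1.1  -0.9 160.2] [ 0.001  0.001 -0.001]
```

>>> {"method": "carry_out", "body": {"increments": [[[0,0,60,0,0,0,0.9],[0,0,115,0,0,0,0.9],[0,0,150,0,0,0,0.9],[0,0,160,0,0,0,0.9],[0,0,160,0,0,0,0.9]]]}}

```text
clock: 36.05
ee_pos: [589.5, 139.9, 63.0]
tool_rot: [3.126, -0.316, 0.0]
wrist_force: [0.6, 0.9, -0.2]
gripper_width: 29.7
finger_force: 45.0
```

>>> {"method": "carry_out", "body": {"increments": [[[0,0,0,0,0,0,0.45],[0,0,0,0,0,0,0.4],[0,0,0,0,0,0,0.4],[0,0,-30,0,0,0,0.4],[0,0,-90,0,0,0,0.4],[0,0,-150,0,0,0,0.4],[0,0,-195,0,0,0,0.4],[0,0,-195,0,0,0,0.4]]], "grip_force": 10}}

```text
clock: 37.05
ee_pos: [591.4, 141.1, 263.0]
tool_rot: [-3.124, 0.313, -0.015]
wrist_force: [-0.7, 0.1, 1.2]
gripper_width: 56.1
finger_force: 0.0
```

```bash
python3 -c "
from h import *
goto((591.2,-192,258,-52.2))
"
```

```text
now [591.4 141.1 263. ] phi -11.5 tilt 0.57 t 37.0 F [-0.7  0.1  1.2] w 56.1 ff 0.0 q6 1.82
[591.2, -192, 258, -52.2] -> [ 65.9 326.5   4.9] [-0.006 -0.008  0.711]
```

>>> {"method": "carry_out", "body": {"increments": [[[8,40,3,0,0,0.05,0.4],[16,80,3,0,0,0.15,0.4],[24,120,3,0,0,0.25,0.4],[32,160,3,0,0,0.35,0.4],[40,200,3,0,0,0.45,0.4],[48,240,3,0,0,0.55,0.4],[56,280,3,0,0,0.65,0.4],[66,326,3,0,0,0.711,0.4],[66,326,3,0,0,0.711,0.4],[66,326,3,0,0,0.711,0.4],[66,326,3,0,0,0.711,0.4]]]}}

```text
clock: 38.42
ee_pos: [589.0, -190.4, 254.3]
tool_rot: [-2.822, 1.38, 0.001]
wrist_force: [-0.5, 0.7, -0.1]
gripper_width: 55.9
finger_force: 0.0
```

```bash
python3 -c "
from h import *
goto((591.2,-192,168,-52.2))
"
```

```text
now [ 589.  -190.4  254.3] phi -52.1 tilt 0.05 t 38.4 F [-0.5  0.7 -0.1] w 55.9 ff 0.0 q6 1.99
[591.2, -192, 168, -52.2] -> [ 2.7 -0.8 86.3] [-0.     0.001  0.002]
```

>>> {"method": "carry_out", "body": {"increments": [[[2.5,-0.5,50,0,0,0,0.4],[2.5,-0.5,86,0,0,0,0.4],[2.5,-0.5,86,0,0,0,0.4],[2.5,-0.5,86,0,0,0,0.4],[2.5,-0.5,86,0,0,0,0.9],[2.5,-0.5,86,0,0,0,0.9],[2.5,-0.5,86,0,0,0,0.9],[2.5,-0.5,86,0,0,0,0.9],[2.5,-0.5,86,0,0,0,0.95]]], "grip_force": 10}}

```text
clock: 39.55
ee_pos: [592.1, -193.0, 169.2]
tool_rot: [-2.82, 1.381, -0.003]
wrist_force: [4.0, 3.5, 2.2]
gripper_width: 24.6
finger_force: 10.0
```

>>> {"method": "carry_out", "body": {"increments": [[[0,0,0,0,0,0,0.95],[0,0,0,0,0,0,0.95],[0,0,0,0,0,-0.1,0.95],[0,0,0,0,0,-0.2,0.95],[0,0,0,0,0,-0.3,0.95],[0,0,0,0,0,-0.4,0.95],[0,0,0,0,0,-0.5,0.95],[0,0,0,0,0,-0.6,0.95],[0,0,0,0,0,-0.7,0.95],[0,0,0,0,0,-0.8,0.95],[0,0,0,0,0,-0.9,0.95],[0,0,0,0,0,-1.047,0.95]]], "grip_force": 45}}

```text
clock: 41.05
ee_pos: [592.4, -192.3, 169.3]
tool_rot: [-3.133, -0.22, -0.005]
wrist_force: [5.8, 5.0, 2.1]
gripper_width: 22.5
finger_force: 45.0
```

>>> {"method": "carry_out", "body": {"increments": [[[0,0,0,0,0,0,0.95],[0,0,0,0,0,0,0.95]]]}}

```text
clock: 41.3
ee_pos: [592.4, -192.3, 169.2]
tool_rot: [-3.133, -0.214, -0.005]
wrist_force: [4.5, 5.0, 1.8]
gripper_width: 22.6
finger_force: 45.0
```

```bash
python3 -c "
from h import *
goto((220,-500,260,7.8));print(state()['moment'])
"
```

```text
now [ 592.4 -192.3  169.2] phi 7.8 tilt 0.19 t 41.3 F [4.5 5.  1.8] w 22.6 ff 45.0 q6 0.94
[220, -500, 260, 7.8] -> [-410.4  254.2  -92.3] [-0.001 -0.003 -0.   ]
[ 1.02346769 -0.92992955 -0.00308422]
```

>>> {"method": "carry_out", "body": {"increments": [[[0,0,0,0,0,0,0.4],[0,0,0,0,0,0,0.4],[0,0,0,0,0,0,0.4],[0,0,-50,0,0,0,0.4],[0,0,-95,0,0,0,0.4],[-50,31,-95,0,0,0,0.4],[-100,62,-95,0,0,0,0.4],[-150,93,-95,0,0,0,0.4],[-200,124,-95,0,0,0,0.4],[-250,155,-95,0,0,0,0.4],[-300,186,-95,0,0,0,0.4],[-380,236,-95,0,0,0,0.4]]], "grip_force": 10}}

```text
clock: 42.8
ee_pos: [269.1, -459.5, 263.8]
tool_rot: [3.134, 0.213, -0.0]
wrist_force: [0.9, -0.1, 0.3]
gripper_width: 55.5
finger_force: 0.0
```

>>> {"method": "carry_out", "body": {"increments": [[[-40,20,0,0,0,0,0.4],[-60,40,0,0,0,0,0.4],[-60,40,0,0,0,0,0.4],[-60,40,0,0,0,0,0.4]]]}}

```text
clock: 43.3
ee_pos: [217.1, -505.7, 263.4]
tool_rot: [-3.133, -0.213, -0.0]
wrist_force: [-0.5, 0.3, -0.4]
gripper_width: 55.8
finger_force: 0.0
```

```bash
python3 -c "
from h import *
goto((220,-500,260,7.8))
q,_=grab_frame('top');crop('top',160,110,300,150,2.66,'pics/c11.png',q)
p,_=grab_frame('scene');crop('scene',60,80,290,215,2.75,'pics/c12.png',p)
"
```

```text
now [ 217.1 -505.7  263.4] phi 7.8 tilt 0.05 t 43.3 F [-0.5  0.3 -0.4] w 55.8 ff 0.0 q6 0.07
[220, -500, 260, 7.8] -> [ 3.7 -5.2  3.4] [-0.001 -0.    -0.001]
```

View pics/c11.png

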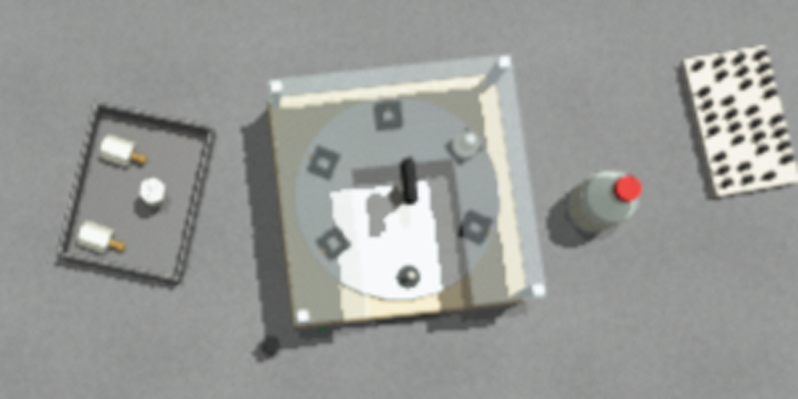

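View pics/c12.png

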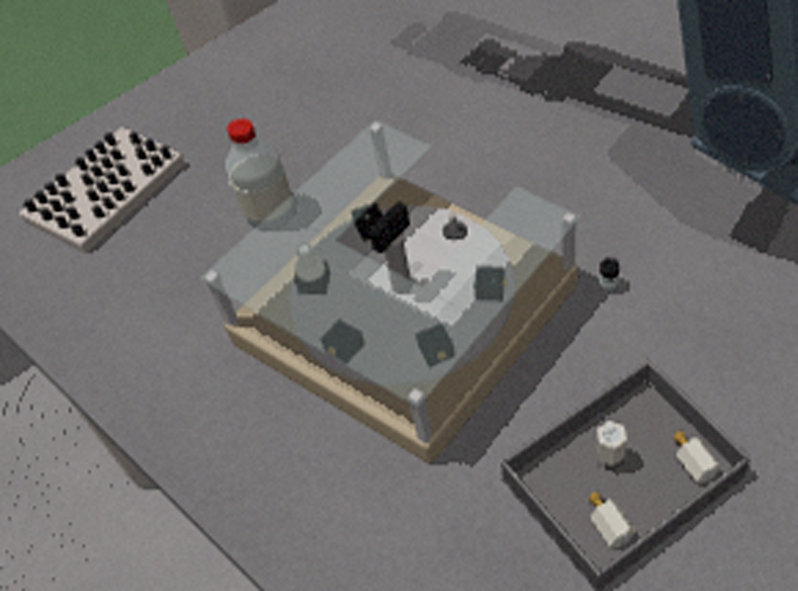

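The peg is at the gap (top crop 408,276) and the reference lamp is still plugged in (465,145). All three lamps are in the tray and the bystanders haven't moved, so I'm handing in.

```bash
python3 -c "
from station import *
print(sign_off())"
```

```text
the job is handed in; nothing more can be done
None
```

I handed the job in at about 43 s: all three six-sided lamps present are in the returns tray (two knocked over when the tray was bumped), the round reference lamp is still plugged in, the bystanders are unmoved, and the carousel is clicked in with the blank peg at the gap.

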